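# Undo the draw latch on the longer steel case

## Robot

A 7-joint arm with a two-finger parallel gripper is mounted at the origin on the work surface. World frame = base frame: x ahead of the robot, y to its left, z up, the work surface at z = 0. Lengths are in m, angles in rad, forces in N, time in s.
With the tool pointing down it reaches from about 0.4 to 0.85 m from the base axis. Payload 4.5 kg.
Tool frame: the origin (TCP) lies between the finger pads; the fingertips stand 11 mm ahead of it and the grasp point (between the pads) lies 8 mm behind it (r.nose_length is the distance from the TCP to the fingertips, in m); z points along the fingers, y is the line along which they close (so a half turn about z gives the same grasp; the last joint's range is limited). The gripper opens to 88 mm and grips with 3 to 60 N. Pads are 18 mm wide; open, the fingers measure 123 mm over their backs; the gripper's body (75 mm by 187 mm) begins 45 mm behind the grasp point.
Start: joints at [1.215, 0.689, -0.195, 1.565, 0.157, 0.902, -0.215], TCP at [0.238, -0.578, 0.25] pointing down, gripper open.
Joint ranges: [-3.01, 3.01], [-0.46, 2.08], [-1.47, 1.51], [0.13, 2.56], [-1, 4.14], [0.04, 2.09], [-2.66, 2.66]. Speed limits (rad/s): [2.57, 2.57, 3.14, 3.14, 3.14, 3.14, 3.14].

## Interface

Orientations are given as a unit quaternion [x, y, z, w].
In Python, from plant import get_state, snapshot, camera_model, r gives the robot as it stands.
- The arm moves only by the shell command python3 -m inch 'ROWS' [FORCE]. ROWS is text: rows parted by semicolons, each of 7 numbers parted by spaces: the opening, from -1 (shut) to 1 (fully open), then the shift along the tool's x, y, z in m, then the turn, a rotation vector about the tool's x, y, z in rad. A call has 1 to 20 rows; each row shifts and turns the commanded pose from where the row before left it, along the tool's axes as they then stand; what a row does not reach is not made up. A row lasts 1/12 s, in which the tool goes at most 41.7 mm and 7.16 degrees, less where a joint would pass 70% of its speed; a pose out of reach is approached as far as the arm can. A call is refused whole if a number of a shift passes 0.0417 or a number of a turn 0.125, either way. A call with a gripper value outside its range is refused whole. The fingers move at their own pace and stop on an object; FORCE is the grip in N (left out, the last holds). Time passes only in rows, so rows that do not move let the fingers close. It gives the time, the measured TCP pose, the force, the opening and the grip force at its end, in the units of the state.
- get_state(): the state, without advancing time (a new reading comes with each control period).
- snapshot(name): name is "scene" or "side" or "wrist"; returns (picture, depth): 384x512x3 uint8, red, green, blue; 384x512 float32, m along the optical axis (not along the pixel's ray), 0 where there is no reading.
- camera_model(name): a dict with "intrinsics" (3x3 intrinsics, pixels), "view" (4x4, takes a point from world to camera coordinates). Camera axes: x right, y down, z forward; pixel columns grow to the right and rows downward; lengths in m; the calibration is good to about 2 mm. A picture is of the moment at which its call begins: read the wrist's pose just before it. camera_model takes no time and is no camera call; for the wrist camera it gives the pose at the moment of the call.
- r.finish_job(): hands the job in; it is judged then, once.
The state is a dict: "clock": time; "q": joint angles; "qd": joint speeds; "joint_torque": joint torques, N m; "tool_pos": TCP position; "eef_rot": TCP orientation; "contact_force": force on the tool from outside, world axes, zero at the start; "moment": the same for the moment, N m; "opening": opening from 0.0 (shut) to 1.0 (fully open); "finger_force": force on a finger pad.
Only numpy, scipy, OpenCV 4.12 (cv2) and the standard library are available. Lean on these libraries where they do the work, as an engineer would, in place of code of your own. Each camera call takes 0.05 s, during which the arm holds its last target. There are 200 camera calls.

## Task

Two dark steel cases stand upright on the knife maker's bench, each held shut by one draw latch in the middle of its top. Undo the latch of the longer case: lift its lever up and over, past centre, so that it stays open by itself and its wire hook drops free of the keeper. Leave the shorter case latched.

Things in the scene. Friction and masses are not known exactly. Their poses are not given: they have to be found in the camera images.
- long_case: Longer of two dark steel cases, fixed, 240 mm long (y), 110 deep (x), 110 tall. Origin centre of underside, z up; keeper on the +x side. Latch mid-top: lever hinge along y at x -5, z 134 mm. Closed lever lies level to -x: bar 20 mm wide, 8 thick, tip 76 mm from hinge (overhangs the edge); 20 mm of air under it, 50 mm free either side beyond 20 mm from the hinge for a pinch from above.
- long_latch (a joint): Lever of the longer case's latch, rad, turning about the case's +y: 0 closed (level, pointing to the case's -x), 1.57 upright, 2.4 fully open (leaning over to the case's +x, 47 deg past upright). A spring holds it shut with about 2 N near its tip until dead centre at 0.6 rad; past that the spring throws it on to 2.4, where it stays.
- long_hook_bar (a point): Cross bar at the end of the wire hook (bail 25 mm wide) carried by the longer case's lever. Latched, it sits behind the upright keeper tongue, 142 mm above the case's underside; as the lever goes over, it moves out from the tongue and drops to about 118 mm, lying free in front of the keeper's foot.
- short_latch (a joint): Lever of the same latch on the shorter case (150 mm long, otherwise alike), rad: 0 closed; must stay closed.

How it is judged:
By the outcome, as a careful person would: the job done as asked, in the order asked, and still so for the second after the job is handed in, with the robot touching nothing.
It also fails if it takes over 32 s, if anything falls off the work surface, if the arm or the gripper's body presses on something with over 40 N, if the wrist force passes 120 N, or if a joint passes its speed limit or range.

## Working session

There is one attempt and no reset: what is moved stays moved. The work goes in short steps, Python scripts to look and compute and a shell command to move; the robot and the scene stay as the last step left them, time stands still between calls to the robot, and variables do not carry over. Pictures are saved under pics/ and viewed, at most 10 in all, crops included, and the job is handed in when it is done.

```bash
ls; mkdir -p pics
python3 - <<'E'
from plant import *
import cv2,numpy as np
for n in ["scene","side"]:
    p,d=snapshot(n); cv2.imwrite(f"pics/{n}0.png",p[:,:,::-1]); np.savez(f"pics/{n}0.npz",p=p,d=d,K=camera_model(n)["intrinsics"],V=camera_model(n)["view"])
s=get_state(); print(s)
E
```

```text
pics
{'clock': 0.1, 'q': array([ 1.2148165 ,  0.68990799, -0.19449923,  1.56619443,  0.15728314,
        0.90250129, -0.21506892]), 'qd': array([-0.00092133, -0.00030395, -0.00088226, -0.00538626,  0.00082397,
       -0.0013459 ,  0.00013639]), 'joint_torque': array([-3.70444628e-03, -5.28500354e+01, -1.27157819e+00, -1.53836364e+01,
       -5.24811528e-02,  2.01741364e-03,  2.48946702e-05]), 'tool_pos': array([ 0.23724435, -0.57764921,  0.24899692]), 'eef_rot': array([ 9.81061385e-01,  1.93695377e-01, -2.13813975e-04, -7.83269370e-04]), 'contact_force': array([ 1.3473703 , -0.30108202,  0.3737299 ]), 'moment': array([-0.00336648, -0.01533461,  0.02647123]), 'finger_force': 0.0, 'opening': 0.9998799557693147}
```

View pics/scene0.png

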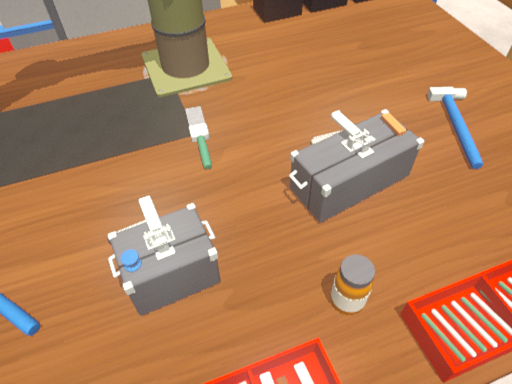

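View pics/side0.png

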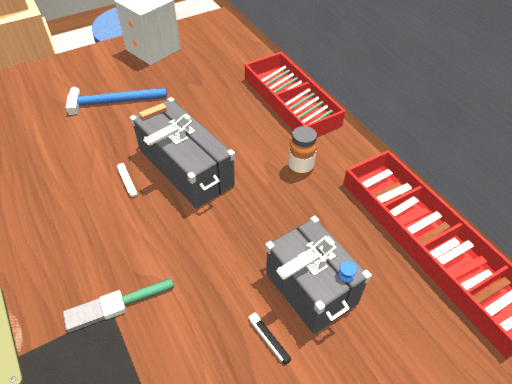

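The scene view shows the long case around (355,165), with its lever running from its hinge (~(358,138)) to its tip (~(336,115)), towards the robot. In the side view it is around (183,150), tip (148,138). The short case is at scene (163,255).

```bash
cat > h.py <<'E'
import numpy as np,cv2
def cloud(d,K,V):
    v,u=np.mgrid[:d.shape[0],:d.shape[1]]
    c=np.stack([(u-K[0,2])/K[0,0]*d,(v-K[1,2])/K[1,1]*d,d],-1)
    T=np.linalg.inv(V); return c@T[:3,:3].T+T[:3,3]
E
python3 - <<'E'
from h import *
for n,(x0,x1,y0,y1) in dict(scene=(285,430,105,225),side=(125,240,95,210)).items():
    z=np.load(f"pics/{n}0.npz"); W=cloud(z['d'],z['K'],z['V']); p=z['p'].astype(int)
    m=np.zeros(z['d'].shape,bool); m[y0:y1,x0:x1]=1; m&=z['d']>0
    dark=m&(p.max(2)<120)&(abs(W[...,2]-.108)<.008)
    P=W[dark]; r_=cv2.minAreaRect(P[:,:2].astype(np.float32)*1000); print(n,dark.sum(),np.median(P[:,2]),r_)
    lev=m&(p.min(2)>150)&(W[...,2]>.128)
    L=W[lev]; print(lev.sum(),L.min(0),L.max(0))
    lv=L[L[:,2]<.142]
    rr=cv2.minAreaRect(lv[:,:2].astype(np.float32)*1000); print(rr, np.percentile(lv[:,2],[5,50,95]))
    hi=m&(W[...,2]>.112); 
    o=m&(p[...,0]>180)&(p[...,2]<110)&(W[...,2]>.1); print('orange',o.sum(),W[o].mean(0) if o.any() else '', W[o][:,2].max())
    # coarse top-down print of lever points
    ii=np.argsort(lv[:,0]); print(np.round(lv[ii][::max(1,len(ii)//25)],3).tolist())
E
```

```text
scene 220 0.10286527308614363 ((571.6597900390625, 203.20004272460938), (240.17860412597656, 92.25077819824219), 86.0707015991211)
489 [0.46056625 0.18873553 0.12806211] [0.5659289  0.23241082 0.14870377]
((512.821044921875, 210.81321716308594), (104.71267700195312, 42.68332290649414), 0.8671563863754272) [0.13117959 0.13550633 0.13929634]
orange 39 [0.52666976 0.29765344 0.11767547] 0.1315745280291022
[[0.461, 0.204, 0.138], [0.465, 0.195, 0.139], [0.468, 0.198, 0.136], [0.473, 0.209, 0.136], [0.477, 0.198, 0.135], [0.482, 0.193, 0.136], [0.487, 0.196, 0.136], [0.491, 0.201, 0.135], [0.495, 0.195, 0.136], [0.499, 0.206, 0.135], [0.504, 0.211, 0.137], [0.507, 0.199, 0.137], [0.512, 0.203, 0.136], [0.515, 0.201, 0.135], [0.519, 0.205, 0.134], [0.524, 0.229, 0.135], [0.526, 0.201, 0.137], [0.528, 0.203, 0.135], [0.531, 0.192, 0.136], [0.534, 0.21, 0.135], [0.536, 0.213, 0.135], [0.537, 0.202, 0.133], [0.539, 0.23, 0.132], [0.543, 0.193, 0.128], [0.552, 0.202, 0.136], [0.559, 0.207, 0.14], [0.565, 0.202, 0.14]]
side 397 0.10551720036323098 ((521.1388549804688, 200.14471435546875), (95.2
[... 246 characters left out ...]
.13597524 0.13951114]
orange 9 [0.5173042  0.28127688 0.11771991] 0.12099813409180304
[[0.457, 0.205, 0.135], [0.461, 0.207, 0.139], [0.465, 0.191, 0.134], [0.469, 0.206, 0.137], [0.473, 0.194, 0.136], [0.477, 0.192, 0.136], [0.48, 0.207, 0.136], [0.485, 0.191, 0.133], [0.489, 0.205, 0.137], [0.493, 0.209, 0.137], [0.496, 0.203, 0.135], [0.5, 0.194, 0.137], [0.504, 0.199, 0.137], [0.507, 0.207, 0.135], [0.511, 0.2, 0.136], [0.515, 0.199, 0.132], [0.519, 0.202, 0.134], [0.522, 0.221, 0.135], [0.525, 0.217, 0.136], [0.529, 0.195, 0.129], [0.531, 0.21, 0.133], [0.533, 0.204, 0.134], [0.536, 0.199, 0.134], [0.541, 0.201, 0.134], [0.55, 0.225, 0.137], [0.556, 0.205, 0.129], [0.564, 0.209, 0.142]]
```

Run:
```python
from h import *
A=[];B=[];C=[]
for n,(x0,x1,y0,y1) in dict(scene=(285,430,105,225),side=(125,240,95,210)).items():
    z=np.load(f"pics/{n}0.npz"); W=cloud(z['d'],z['K'],z['V']); p=z['p'].astype(int)
    m=np.zeros(z['d'].shape,bool); m[y0:y1,x0:x1]=1; m&=z['d']>0
    a=W[m&(abs(W[...,2]-.108)<.006)]; l=W[m&(p.min(2)>130)&(abs(W[...,2]-.137)<.006)&(W[...,0]<.505)]
    for nm,q in(('case',a),('lever',l)): print(n,nm,len(q),cv2.minAreaRect(q[:,:2].astype(np.float32)*1000),np.median(q[:,2]))
    e=l[:,:2]; s=[(round(c,3),np.round(np.percentile(e[abs(e[:,0]-c)<.006][:,1],[5,50,95]),4).tolist()) for c in np.arange(.465,.505,.01)]; print(s, l[:,0].min())
    A.append(a);
a=np.vstack(A); print(cv2.minAreaRect(a[:,:2].astype(np.float32)*1000))
print([ (round(c,2),np.round(np.percentile(a[abs(a[:,1]-c)<.01][:,0],[2,98]),3).tolist()) for c in np.arange(.09,.33,.02)])
```

```text
scene case 4490 ((539.8113403320312, 211.32846069335938), (112.72747802734375, 241.74794006347656), 10.208823204040527) 0.10782153891009755
scene lever 190 ((483.58184814453125, 201.96246337890625), (45.14179229736328, 21.74748992919922), 8.765344619750977) 0.13582197050454642
[(np.float64(0.465), [0.1891, 0.1973, 0.2074]), (np.float64(0.475), [0.1902, 0.1994, 0.2085]), (np.float64(0.485), [0.1918, 0.2004, 0.2106]), (np.float64(0.495), [0.1939, 0.2021, 0.2125])] 0.4605662473244959
side case 3257 ((538.28564453125, 212.43746948242188), (113.01615142822266, 245.91641235351562), 9.796857833862305) 0.10841353014387012
side lever 187 ((481.84747314453125, 201.19461059570312), (47.78109359741211, 22.41888427734375), 11.432888984680176) 0.13604790486818685
[(np.float64(0.465), [0.1892, 0.1956, 0.207]), (np.float64(0.475), [0.1899, 0.1984, 0.2091]), (np.float64(0.485), [0.1914, 0.2006, 0.2119]), (np.float64(0.495), [0.1942, 0.2024, 0.2133])] 0.45715545095267285
((539.1348266601562, 212.5841064453125), (114.73976135253906, 245.91641235351562), 9.796858787536621)
[(np.float64(0.09), [0.504, 0.584]), (np.float64(0.11), [0.503, 0.613]), (np.float64(0.13), [0.5, 0.608]), (np.float64(0.15), [0.496, 0.605]), (np.float64(0.17), [0.493, 0.601]), (np.float64(0.19), [0.489, 0.597]), (np.float64(0.21), [0.486, 0.594]), (np.float64(0.23), [0.492, 0.592]), (np.float64(0.25), [0.478, 0.587]), (np.float64(0.27), [0.475, 0.583]), (np.float64(0.29), [0.472, 0.579]), (np.float64(0.31), [0.464, 0.577])]
```

```bash
python3 -m inch '1 0 0 0 0 0 0.107; 1 0 0 0 0 0 0.107; 1 0.01 -0.01 0 0 0 0; 1 0.02 -0.0205 0 0 0 0; 1 0.021 -0.0215 0 0 0 0; 1 0.021 -0.0215 0 0 0 0; 1 0.021 -0.0215 0 0 0 0; 1 0.021 -0.0215 0 0 0 0; 1 0.021 -0.0215 0 0 0 0; 1 0.021 -0.0215 0 0 0 0; 1 0.021 -0.0215 0 0 0 0; 1 0.021 -0.0215 0 0 0 0; 1 0.021 -0.0215 0 0 0 0; 1 0.021 -0.0215 0 0 0 0; 1 0.021 -0.0215 0 0 0 0; 1 0.021 -0.0215 0 0 0 0; 1 0.021 -0.0215 0 0 0 0; 1 0.021 -0.0215 0 0 0 0' 20
cat >> h.py <<'E'
from scipy.spatial.transform import Rotation as R
def rel(s,g):
    "offset from TCP to world point g in tool axes, and turn to case yaw 10 deg, tool down"
    r=R.from_quat(s["eef_rot"]); c,n=np.cos(np.radians(10)),np.sin(np.radians(10))
    t=R.from_matrix(np.array([[c,n,0],[n,-c,0],[0,0,-1]]))
    return r.inv().apply(np.array(g)-s["tool_pos"]), (r.inv()*t).as_rotvec()
E
python3 -c "
from h import *; from plant import *
s=get_state(); print(s['tool_pos'],s['q'],rel(s,[.472,.2008,.20]))"
```

```text
clock: 1.6
tool_pos: [0.4988, -0.1923, 0.2496]
eef_rot: [0.996, 0.09, -0.0, -0.0]
contact_force: [1.0, -0.5, 0.1]
opening: 0.999
finger_force: 0.0
[ 0.49881051 -0.19232054  0.2495768 ] [ 0.33530348  0.56833481 -0.08545397  1.84143006  0.0678627   0.73551641
 -1.17759675] (array([ 0.04417483, -0.39151449,  0.04985386]), array([-0.00077467,  0.00061244,  0.00582881]))
```

```bash
python3 -m inch '1 0.001 -0.01 0 0 0 0; 1 0.0025 -0.022 0 0 0 0; 1 0.0025 -0.022 0 0 0 0; 1 0.0025 -0.022 0 0 0 0; 1 0.0025 -0.022 0 0 0 0; 1 0.0025 -0.022 0 0 0 0; 1 0.0025 -0.022 0 0 0 0; 1 0.0025 -0.022 0 0 0 0; 1 0.0025 -0.022 0 0 0 0; 1 0.0025 -0.022 0 0 0 0; 1 0.0025 -0.022 0 0 0 0; 1 0.0025 -0.022 0 0 0 0; 1 0.0025 -0.022 0 0 0 0; 1 0.0025 -0.022 0 0 0 0; 1 0.0025 -0.022 0 0 0 0; 1 0.0025 -0.022 0 0 0 0; 1 0.0025 -0.022 0 0 0 0; 1 0.0025 -0.022 0 0 0 0; 1 0 -0.007 0 0 0 0; 1 0 0 0 0 0 0'
python3 -c "
from h import *; from plant import *
s=get_state(); M=camera_model('wrist'); p,d=snapshot('wrist'); cv2.imwrite('pics/w1.png',p[:,:,::-1])
print(s['tool_pos'],s['q'],rel(s,[.472,.2008,.20]))
W=cloud(d,M['intrinsics'],M['view']); m=(d>0)&(p.min(2)>130)&(abs(W[...,2]-.137)<.006)&(abs(W[...,0]-.48)<.025)&(abs(W[...,1]-.2)<.03)
q=W[m]; print(len(q),cv2.minAreaRect(q[:,:2].astype(np.float32)*1000),np.median(q[:,2]))"
```

```text
clock: 3.27
tool_pos: [0.4717, 0.1997, 0.2495]
eef_rot: [0.996, 0.091, -0.0, -0.0]
contact_force: [-0.7, -0.2, -0.4]
opening: 1.002
finger_force: 0.0
[0.47167327 0.19969906 0.24953807] [-0.46784822  0.54053747 -0.03448591  1.9068682   0.02600446  0.69495938
 -1.9061932 ] (array([ 0.00055358, -0.00097744,  0.04953864]), array([-0.00092979,  0.00066918,  0.00747212]))
946 ((482.3462219238281, 203.0635986328125), (49.122474670410156, 19.796321868896484), 10.769508361816406) 0.1384934924945369
```

View pics/w1.png

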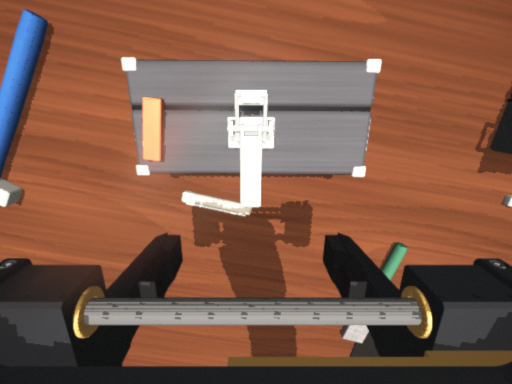

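The wrist picture shows the lever bar from (252,150) to its tip (251,205), midway between the fingers (columns 180 and 325). Its measured centre line agrees with my estimate, so I will descend and pinch.

```bash
python3 -m inch '1 0 -0.001 0.01 0 0 0; 1 0 0 0.02 0 0 0; 1 0 0 0.02 0 0 0; 1 0 0 0.02 0 0 0; 1 0 0 0.02 0 0 0; 1 0 0 0.017 0 0 0; 1 0 0 0.01 0 0 0; 1 0 0 0.006 0 0 0; 1 0 0 0 0 0 0; -1 0 0 0 0 0 0; -1 0 0 0 0 0 0; -1 0 0 0 0 0 0; -1 0 0 0 0 0 0; -1 0 0 0 0 0 0; -1 0 0 0 0 0 0; -1 0 0 0 0 0 0; -1 0 0 0 0 0 0; -1 0 0 0 0 0 0' 25
python3 -c "
from h import *; from plant import *
s=get_state(); g=s['tool_pos']; print(s, rel(s,[.472,.2008,.126]))
h=np.array([.534,.2116,.134]); gp=g+[0,0,.008]; print((gp-h), np.linalg.norm(gp-h))
rr=np.linalg.norm(gp-h); t=np.arange(0,2.3,.1); x=rr*(1-np.cos(t)); z=-rr*np.sin(t); print(np.round(np.c_[t[1:],np.diff(x),np.diff(z)],4))"
```

```text
clock: 4.82
tool_pos: [0.4728, 0.1985, 0.1267]
eef_rot: [0.996, 0.088, 0.0, 0.0]
contact_force: [-0.1, 0.8, -0.1]
opening: 0.346
finger_force: 0.0
{'clock': 4.8167, 'q': array([-0.47285869,  0.74341004, -0.02396255,  2.01283626,  0.04330599,
        0.38580491, -1.92553634]), 'qd': array([ 4.26863789e-04,  5.25967052e-05,  2.15230292e-04, -1.25999036e-03,
       -3.10002378e-05,  6.96053599e-04, -1.41446428e-03]), 'joint_torque': array([-3.12320954e-03, -4.73922372e+01,  1.03927586e+00, -7.53742039e+00,
        9.19804297e-03, -7.63168721e-02, -4.30775049e-05]), 'tool_pos': array([0.47281985, 0.19852397, 0.12670657]), 'eef_rot': array([9.96135470e-01, 8.78300852e-02, 1.99038128e-05, 3.21876318e-05]), 'contact_force': array([-0.1183972 ,  0.84229702, -0.13765076]), 'moment': array([0.02641229, 0.02908929, 0.00022132]), 'finger_force': 0.0, 'opening': 0.3456421311493131} (array([-0.00040897, -0.00238443,  0.00070639]), array([ 6.75997646e-05, -3.40454743e-05,  1.35387694e-03]))
[-0.06118015 -0.01307603  0.00070657] 0.0625659016300875
[[ 1.0e-01  3.0e-04 -6.2e-03]
 [ 2.0e-01  9.0e-04 -6.2e-03]
 [ 3.0e-01  1.5e-03 -6.1e-03]
 [ 4.0e-01  2.1e-03 -5.9e-03]
 [ 5.0e-01  2.7e-03 -5.6e-03]
 [ 6.0e-01  3.3e-03 -5.3e-03]
 [ 7.0e-01  3.8e-03 -5.0e-03]
 [ 8.0e-01  4.3e-03 -4.6e-03]
 [ 9.0e-01  4.7e-03 -4.1e-03]
 [ 1.0e+00  5.1e-03 -3.6e-03]
 [ 1.1e+00  5.4e-03 -3.1e-03]
 [ 1.2e+00  5.7e-03 -2.6e-03]
 [ 1.3e+00  5.9e-03 -2.0e-03]
 [ 1.4e+00  6.1e-03 -1.4e-03]
 [ 1.5e+00  6.2e-03 -8.0e-04]
 [ 1.6e+00  6.3e-03 -1.0e-04]
 [ 1.7e+00  6.2e-03  5.0e-04]
 [ 1.8e+00  6.2e-03  1.1e-03]
 [ 1.9e+00  6.0e-03  1.7e-03]
 [ 2.0e+00  5.8e-03  2.3e-03]
 [ 2.1e+00  5.5e-03  2.9e-03]
 [ 2.2e+00  5.2e-03  3.4e-03]]
```

```bash
python3 -m inch '-1 0 -0.002 0 0 0 0; -1 0 0 0 0 0 0; -1 0 0 0 0 0 0; -1 0 0 0 0 0 0; -1 0 0 0 0 0 0; -1 0 0 0 0 0 0' 25
```

```text
clock: 5.32
tool_pos: [0.4722, 0.2017, 0.1267]
eef_rot: [0.996, 0.088, 0.0, -0.001]
contact_force: [-1.7, 4.9, -0.5]
opening: 0.219
finger_force: 25.0
```

The lever is gripped: 19–20 mm of opening at 25 N. Next is the first part of the arc, to 1.0 rad.

```bash
python3 -m inch '-1 0.0003 0 -0.0062 0 0 0; -1 0.0009 0 -0.0062 0 0 0; -1 0.0015 0 -0.0061 0 0 0; -1 0.0021 0 -0.0059 0 0 0; -1 0.0027 0 -0.0056 0 0 0; -1 0.0033 0 -0.0053 0 0 0; -1 0.0038 0 -0.005 0 0 0; -1 0.0043 0 -0.0046 0 0 0; -1 0.0047 0 -0.0041 0 0 0; -1 0.0051 0 -0.0036 0 0 0; -1 0 0 0 0 0 0'
python3 -c "
from h import *; from plant import *
s=get_state(); p,d=snapshot('side'); cv2.imwrite('pics/s1.png',cv2.resize(p[60:260,60:310,::-1],None,fx=2.5,fy=2.5))"
```

```text
clock: 6.23
tool_pos: [0.4998, 0.2066, 0.1795]
eef_rot: [0.996, 0.088, -0.001, -0.001]
contact_force: [-3.8, 5.0, 1.6]
opening: 0.223
finger_force: 25.0
```

View pics/s1.png

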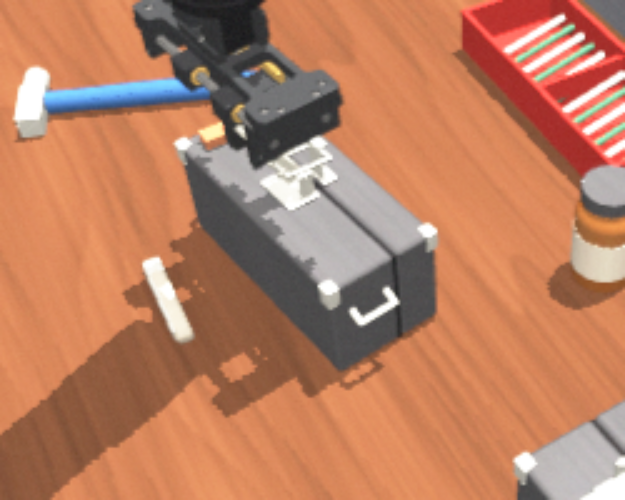

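The side view shows the lever no longer lying over the edge. It is up inside the gripper (around (270,140)), and the opening still reads about 20 mm. I will carry on along the arc past upright.

```bash
python3 -m inch '-1 0.0054 0 -0.0031 0 0 0; -1 0.0057 0 -0.0026 0 0 0; -1 0.0059 0 -0.002 0 0 0; -1 0.0061 0 -0.0014 0 0 0; -1 0.0062 0 -0.0008 0 0 0; -1 0.0063 0 -0.0001 0 0 0; -1 0.0062 0 0.0005 0 0 0; -1 0.0062 0 0.0011 0 0 0; -1 0.006 0 0.0017 0 0 0; -1 0 0 0 0 0 0'
python3 -c "
from plant import *; s=get_state(); print(s['q'],s['contact_force'])"
```

```text
clock: 7.12
tool_pos: [0.5528, 0.216, 0.1848]
eef_rot: [0.996, 0.088, -0.002, -0.0]
contact_force: [-1.1, 4.7, -3.8]
opening: 0.225
finger_force: 25.0
[-0.42875895  0.72805591 -0.03532555  1.72919425  0.03379051  0.68774976
 -1.87574444] [-1.09394001  4.70293535 -3.84450244]
```

Still gripped, at about 1.9 rad. Now I will open a little, let the spring take the lever, and lift clear.

```bash
python3 -m inch '1 0 0 0 0 0 0; 1 0 0 0 0 0 0; 1 0 0 0 0 0 0; 1 0 0 0 0 0 0; 1 0 0 0 0 0 0; 1 0 0 0 0 0 0; 1 0 0 -0.01 0 0 0; 1 0 0 -0.02 0 0 0; 1 0 0 -0.02 0 0 0; 1 0 0 -0.02 0 0 0; 1 0 0 -0.03 0 0 0; 1 -0.02 0 -0.03 0 0 0; 1 -0.03 0 -0.02 0 0 0; 1 -0.03 0 0 0 0 0; 1 -0.03 0 0 0 0 0; 1 -0.03 0 0 0 0 0; 1 0 0 0 0 0 0'
python3 -c "
from h import *; from plant import *
ims=[]
for n,(y,x) in dict(scene=(60,260),side=(60,100)).items():
    p,d=snapshot(n); ims.append(cv2.resize(p[y:y+170,x:x+170,::-1],(400,400)))
    M=camera_model(n); W=cloud(d,M['intrinsics'],M['view']); c,s_=np.cos(np.radians(10)),np.sin(np.radians(10))
    q=W-[.539,.2125,0]; lx=q[...,0]*c+q[...,1]*s_; ly=-q[...,0]*s_+q[...,1]*c
    m=(d>0)&(abs(ly)<.016)&(abs(lx)<.1)&(q[...,2]>.112)&(q[...,2]<.21)&(p.min(2)>120)
    for k in np.arange(-.05,.09,.01):
        z=q[...,2][m&(abs(lx-k)<.005)]; print(n,round(k,2),len(z),np.round([z.min(),np.median(z),z.max()],3) if len(z) else '')
cv2.imwrite('pics/end.png',np.hstack(ims))"
```

```text
clock: 8.53
tool_pos: [0.41, 0.1888, 0.3366]
eef_rot: [0.996, 0.089, -0.002, 0.001]
contact_force: [-0.4, -0.3, 0.6]
opening: 1.002
finger_force: 0.0
scene -0.05 0 
scene -0.04 0 
scene -0.03 0 
scene -0.02 0 
scene -0.01 32 [0.112 0.139 0.149]
scene 0.0 77 [0.112 0.145 0.152]
scene 0.01 46 [0.129 0.146 0.156]
scene 0.02 148 [0.112 0.13  0.165]
scene 0.03 74 [0.112 0.146 0.175]
scene 0.04 34 [0.164 0.176 0.184]
scene 0.05 71 [0.175 0.183 0.186]
scene 0.06 0 
scene 0.07 0 
scene 0.08 0 
scene 0.09 0 
side -0.05 0 
side -0.04 0 
side -0.03 4 [0.112 0.114 0.115]
side -0.02 24 [0.112 0.112 0.14 ]
side -0.01 73 [0.112 0.137 0.152]
side 0.0 65 [0.112 0.145 0.152]
side 0.01 63 [0.112 0.15  0.159]
side 0.02 110 [0.112 0.152 0.168]
side 0.03 74 [0.112 0.168 0.175]
side 0.04 57 [0.17  0.178 0.185]
side 0.05 29 [0.173 0.184 0.187]
side 0.06 0 
side 0.07 0 
side 0.08 0 
side 0.09 0
```

View pics/end.png

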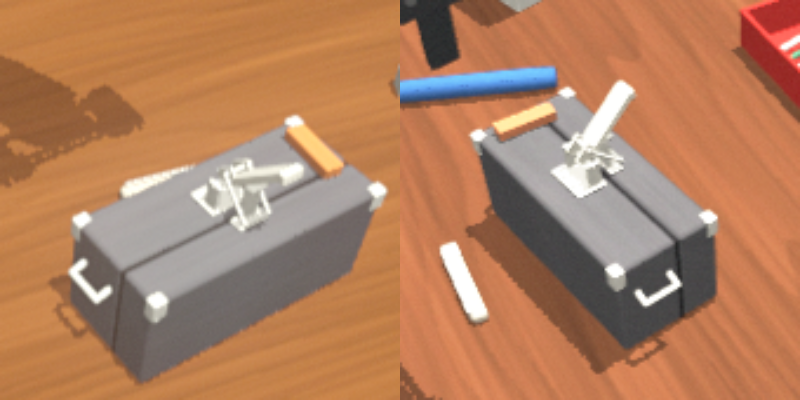

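Both views show the lever leaning over to +x at about 47° past upright: its tip is at local (50, 184) mm, which matches 2.4 rad. The hook lies low at left-crop (250,212), in front of the keeper. The robot is clear, so I am handing in.

```bash
python3 -c "
from plant import r; print(r.finish_job())"
```

```text
the job is handed in; nothing more can be done
None
```

The longer case's latch is undone: its lever stays fully open about 47° past upright and its hook appears to lie free in front of the keeper; the robot did not touch the shorter case, and I handed the job in at about 8.6 s.

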